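# Tap the wedge tight under the short leg of the milk can stand

### The arm

A 7-joint arm with a two-finger parallel gripper is mounted at the origin on the work surface. World frame = base frame: x ahead of the robot, y to its left, z up, the work surface at z = 0. Lengths are in m, angles in rad, forces in N, time in s.
With the tool pointing down it reaches from about 0.4 to 0.85 m from the base axis. Payload 4.5 kg.
Tool frame: the origin (TCP) lies midway between the tips of the shut fingers; the grasp point (between the pads) lies 19 mm behind it; x points along the fingers, y is the direction in which the jaws open and shut, and the axes are right-handed (so a half turn about x gives the same grasp; the last joint's range is limited). The gripper opens to 85 mm and grips with 20 to 120 N. Pads are 22 mm wide; open, the fingers measure 114 mm over their backs; the gripper's body (76 mm by 85 mm) begins 54 mm behind the grasp point. The pads swing forward as they close: fully open they stand 13 mm farther back than shut.
Start: joints at [-1.126, 0.689, -0.195, 1.565, 0.157, 0.902, -0.215], TCP at [0.25, 0.573, 0.231] pointing down, gripper open.
Joint ranges: [-3.01, 3.01], [-0.46, 2.08], [-1.47, 1.51], [0.13, 2.56], [-1, 4.14], [0.04, 2.09], [-2.66, 2.66]. Speed limits (rad/s): [2.57, 2.57, 3.14, 3.14, 3.14, 3.14, 3.14].

### API

Orientations are given as [roll, pitch, yaw] about the fixed x, y, z axes, in that order (R = Rz(yaw) Ry(pitch) Rx(roll)).
In Python, from station import arm gives the robot as it stands. The module is installed in compiled form; this text tells all that it offers.
- The arm moves only by the tool play_rows, never from a script. Its argument "targets" is a list of rows, each an object of numbers: "x", "y", "z": the shift along the tool's x, y, z in m; "ax", "ay", "az": the turn, a rotation vector about the tool's x, y, z in degrees. A call has 1 to 10 rows; each row is the pose to reach, as a shift and turn from the pose commanded when the call began, along the tool's axes at that moment; what a row does not reach only later rows make up. A row lasts 1/8 s, in which the tool goes at most 62.5 mm and 10.7 degrees, less where a joint would pass 70% of its speed; a pose out of reach is approached as far as the arm can. A call with a gripper value outside its range is refused whole. "hand" is the opening, from 0 (shut) to 1 (fully open), set as the call begins (left out, the last holds). The fingers move at their own pace and stop on an object; "force" is the grip in N (left out, the last holds). Time passes only in rows, so rows that repeat a pose let the fingers close. It gives the time, the measured TCP pose, the force and the opening at its end, in the units of the state.
- arm.state(): the state, without advancing time (a new reading comes with each control period).
- arm.camera(name): name is "side" or "top" or "wrist"; returns the picture (400x640x3 uint8, red, green, blue); there is no depth.
- arm.camera_params(name): a dict with "fx", "fy", "cx", "cy" (pixels), "rvec" (rotation vector, rad) and "tvec" (3), from world to camera coordinates, as OpenCV has them. Camera axes: x right, y down, z forward; pixel columns grow to the right and rows downward; lengths in m; the calibration is good to about 2 mm. A picture is of the moment at which its call begins: read the wrist's pose just before it. camera_params takes no time and is no camera call; for the wrist camera it gives the pose at the moment of the call.
- arm.job_done(): hands the job in, once; it reports no verdict.
The state is a dict: "time_s": time; "joint_pos": joint angles; "dq": joint speeds; "effort": joint torques, N m; "ee_pos": TCP position; "tool_rot": TCP orientation; "contact_force": force on the tool from outside, world axes, zero at the start; "torque": the same for the moment, N m; "gripper_width": opening from 0.0 (shut) to 1.0 (fully open).
Only numpy, scipy, OpenCV 4.12 (cv2) and the standard library are available. Lean on these libraries where they do the work, as an engineer would, in place of code of your own. Each camera call takes 0.05 s, during which the arm holds its last target. There are 200 camera calls.

### The job

The stand under the milk can rocks because one leg is short. Take the mallet and drive the blue wedge that has been started under that leg's foot straight in with light separate taps, drawing the mallet well clear between taps, until a firm tap no longer moves it forward and it bears tightly under the foot. Do not strike hard blows or push the wedge with the hand, leave everything else on the table alone, and finish by laying the mallet flat on the table, clear of the wedge.

Things in the scene. Friction and masses are not known exactly. Their poses are not given: they have to be found in the camera images.
- wedge: the blue hard-plastic wedge to drive, 150 x 40 mm, flat underside on the table, top sloping evenly from 4 mm at the thin end to 26 mm at the upright butt. Origin: middle of the underside; x from butt to thin end (the way it must go), z up. It starts loose, thin end 6 to 20 mm under the foot; it slides freely until the slope meets the foot plate's near lower edge, then jams within a few mm
- wedge_tip (a point): centre of the thin end of the wedge, 75 mm along +x from the wedge's origin, 2 mm up
- wedge_butt (a point): centre of the butt face of the wedge (40 mm wide, 26 mm high), which the mallet strikes; 75 mm along -x from the wedge's origin, 13 mm up
- stand: steel stand (legs and feet included), 260 mm square, shelf at 180 mm, with a stainless milk can on it, 450 mm high in all, the can's tap and a jug under it towards the stand's +x. Origin: centre of its footprint on the table. Four legs at 100 mm either way along its x and y; the short one is at (-100, -100) mm. The wedge is driven along the stand's +y. With its full can it is too heavy to shift
- foot_edge (a point): on the table, straight below the middle of the short leg's near foot edge (square steel foot plate 60 x 60 x 6 mm; axes as the stand's, so the wedge goes in along +y). The gap between plate and table is 9 to 21 mm, different each time and not measured, so the wedge is tight with its thin end anywhere from 34 to 122 mm past this edge
- mallet: soft-faced mallet, 380 g, lying flat, handle towards the robot. Cylindrical black head 44 mm thick and 85 mm long, axis along the mallet's y, so its white striking faces are 42.5 mm to either side; wooden handle along -x, 24 mm wide, 30 mm high, ending in a knob 234 mm from the head axis. Origin: on the table under the middle of the head; z up. Head and handle axes lie 22 mm up
- mallet_head (a point): centre of the mallet's head, 22 mm above the mallet's origin
- mallet_grip (a point): a good place to grip the handle, from above, fingers to either side: 60 mm along -x from the head centre on the handle axis. Tap with the mallet level, a few mm off the table, and slowly: meeting the jammed wedge at 45 mm/s with a force stop at 9 N already peaks at 20 to 35 N, a firm tap; over 50 N is a hard blow
- spare_wedge: a second blue wedge just like the first, lying on the open table: not needed, leave it
- jug_big: clear measuring jug, 90 mm wide, 130 mm high: leave it; origin centre of its base
- jug_small: clear measuring jug, 72 mm wide, 100 mm high: leave it; origin centre of its base
- sample0: white sample bottle with blue cap, 44 mm wide, 85 mm high: leave it; origin centre of its base
- sample1: white sample bottle with red cap, 44 mm wide, 85 mm high: leave it; origin centre of its base

How it is judged:
On the way, in this order (a step that is already met when the one before it is completed fails the run):
1. a first tap of the mallet has driven the wedge on (by more than 4 mm) (distance of wedge from where it was at the start of the episode above 0.004 m).
2. the mallet is drawn back clear of the wedge (head centre more than 60 mm from the butt) (horizontal distance between mallet_head and wedge_butt above 0.06 m).
3. a firm tap of the mallet (over 8 N) on the wedge while it is already jammed between foot and table and hardly moves (contact force between mallet and wedge above 8 N and contact force between wedge and stand above 5 N and linear speed of wedge below 0.03 m/s).
4. the mallet is taken away from the wedge (head centre more than 60 mm from the butt) (horizontal distance between mallet_head and wedge_butt above 0.06 m).
At the end, for the whole second after the job is handed in: Wedge still, jammed under the short leg's foot (pressing on it with over 4 N), thin end over 27 mm past foot_edge, within 18 mm of the foot's middle line and 0.15 rad of straight; mallet released, still and flat on the table (head and grip centres below 30 mm), head over 60 mm from the butt (contact force between wedge and stand above 4 N and y of wedge_tip in the frame of foot_edge above 0.027 m and x of wedge_tip in the frame of foot_edge between -0.018 and 0.018 m and angle between the x axis of wedge and the y axis of stand, either way round below 0.15 rad and linear speed of wedge below 0.01 m/s and linear speed of mallet below 0.02 m/s and height (world z) of each of mallet_head, mallet_grip below 0.03 m and horizontal distance between mallet_head and wedge_butt above 0.06 m); the robot touches nothing.
It fails at once if the wedge is struck harder than 50 N (contact force between mallet and wedge above 50 N).
It fails at once if the wedge is pushed by the hand (contact force between any of the fingers, the arm and wedge above 1 N).
It fails at once if the robot or the mallet knocks the stand (over 10 N) (contact force between any of the fingers, the arm, mallet and stand above 10 N).
It fails at once if the spare wedge, a jug or a sample bottle is moved more than 15 mm (distance of any of spare_wedge, jug_big, jug_small, sample0, sample1 from where it was at the start of the episode above 0.015 m).
It also fails if it takes over 48 s, if anything falls off the work surface, if the arm or the gripper's body presses on something with over 40 N, if the wrist force passes 120 N, or if a joint passes its speed limit or range.

## Working session

There is one attempt and no reset: what is moved stays moved. The work goes in short steps, Python scripts to look and compute and a tool call to move; the robot and the scene stay as the last step left them, time stands still between calls to the robot, and variables do not carry over. Pictures are saved under pics/ and viewed, about 8 in all and at most 12, crops included, and the job is handed in when it is done.

Besides the shell and the picture viewer there is one more tool, called after "Emit:" by a JSON object that holds its "name" and its "arguments". play_rows: Moves the arm, as the interface text tells. Its arguments: {"type":"object","properties":{"targets":{"type":"array","items":{"type":"object","properties":{"x":{"type":"number"},"y":{"type":"number"},"z":{"type":"number"},"ax":{"type":"number"},"ay":{"type":"number"},"az":{"type":"number"}}}},"hand":{"type":"number"},"force":{"type":"number"}},"required":["targets"]}

```bash
mkdir -p pics
cat > h.py <<'E'
import numpy as np,cv2
from scipy.spatial.transform import Rotation as R
from station import arm
def snap(n,f=None):
    p=arm.camera_params(n); im=arm.camera(n)
    if f: cv2.imwrite('pics/'+f,im[:,:,::-1])
    return im,p
def ray(p,uv,z):
    Rm=cv2.Rodrigues(np.array(p['rvec'],float))[0]; t=np.array(p['tvec'],float).ravel()
    uv=np.atleast_2d(uv).astype(float)
    d=np.c_[(uv[:,0]-p['cx'])/p['fx'],(uv[:,1]-p['cy'])/p['fy'],np.ones(len(uv))]@Rm
    c=-Rm.T@t
    return c+d*((z-c[2])/d[:,2])[:,None]
def proj(p,X):
    K=np.array([[p['fx'],0,p['cx']],[0,p['fy'],p['cy']],[0,0,1]])
    return cv2.projectPoints(np.atleast_2d(X).astype(float),np.array(p['rvec'],float),np.array(p['tvec'],float),K,None)[0][:,0]
E
python3 - <<'E'
from h import *
s=arm.state();print(s)
a,p=snap('top','top0.png');b,q=snap('side','side0.png');c,w=snap('wrist')
for P in(p,q):
    Rm=cv2.Rodrigues(np.array(P['rvec'],float))[0];print(-Rm.T@np.array(P['tvec']).ravel(),Rm[2],P['fx'])
def masks(im,P,name):
    h=cv2.cvtColor(im,cv2.COLOR_RGB2HSV)
    m=cv2.inRange(h,(100,110,50),(130,255,255))
    n,l,st,ce=cv2.connectedComponentsWithStats(m)
    for i in range(1,n):
        if st[i,4]>60: print(name,'blue',st[i],ce[i].round(1),ray(P,ce[i],0.0).round(3))
masks(a,p,'top');masks(b,q,'side')
cv2.imwrite('pics/both.png',np.vstack([a,b])[:,:,::-1])
E
```

```text
{'time_s': 0.0, 'joint_pos': array([-1.12618208,  0.68998497, -0.1945124 ,  1.56636847,  0.15725986,
        0.902498  , -0.21507405]), 'dq': array([-0.00113622,  0.00073501,  0.00107783,  0.00050173,  0.00018517,
       -0.00124324, -0.00155574]), 'effort': array([-5.31249607e-04, -5.39601481e+01, -1.26675177e+00, -1.58548880e+01,
        9.11358133e-03,  9.24951310e-03, -1.44317181e-05]), 'ee_pos': array([0.24937119, 0.572372  , 0.23047688]), 'tool_rot': array([-1.51373502,  1.5689247 , -1.92446202]), 'contact_force': array([-0.31442801, -0.54403266,  0.22297515]), 'torque': array([ 5.62213796e-05, -2.37245328e-02, -2.50885227e-03]), 'gripper_width': 0.9984939094835432}
[ 0.51286911 -0.01976235  1.05120156] [ 0.04449525 -0.00861142 -0.99897248] 398.20850859302686
[ 0.2907402  -0.93411432  0.84338848] [ 0.22654307  0.73558168 -0.63843388] 484.77033916500045
top blue [   5   75   94  118 2779] [ 56.2 120.8] [[0.756 0.678 0.   ]]
top blue [10 98  6 27 76] [ 12.3 110.9] [[0.781 0.794 0.   ]]
top blue [  0 196  28   7  69] [ 14.9 199.2] [[0.547 0.778 0.   ]]
top blue [466 196  11   8  71] [471.2 199.6] [[ 0.552 -0.423  0.   ]]
top blue [251 208  53  24 820] [277.1 219.3] [[0.498 0.09  0.   ]]
top blue [448 216  29  60 974] [462.7 246. ] [[ 0.43  -0.399  0.   ]]
side blue [277 174  17  28 375] [284.4 187.6] [[0.501 0.108 0.   ]]
side blue [361 300  11   8  71] [366.1 303.6] [[ 0.578 -0.333  0.   ]]
side blue [ 271  330   77   22 1346] [308.8 340.8] [[ 0.434 -0.387  0.   ]]
```

View pics/top0.png

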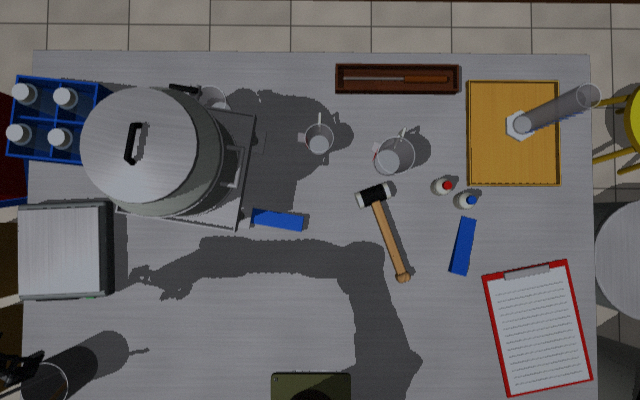

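View pics/side0.png

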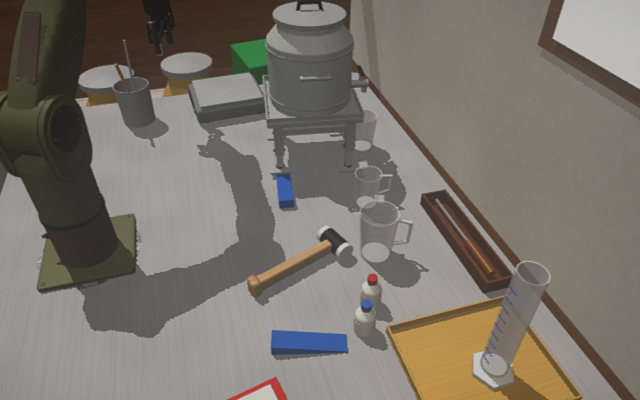

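Top view: wedge at about (278,219) pointing left (+y) to the stand, mallet head at (376,195), knob at (404,276), spare wedge at (463,246). Side view: short leg's foot at about (283,168), wedge at (284,188). Now enlarged crops.

Run:
```python
from h import *
a=cv2.imread('pics/top0.png');b=cv2.imread('pics/side0.png')
A=cv2.resize(a[180:290,230:430],None,fx=4,fy=4,interpolation=cv2.INTER_CUBIC)
B=cv2.resize(b[140:220,240:360],None,fx=5,fy=5,interpolation=cv2.INTER_CUBIC)[:, :]
B2=cv2.convertScaleAbs(B,alpha=1.5)
cv2.imwrite('pics/cA.png',cv2.convertScaleAbs(A,alpha=1.3));cv2.imwrite('pics/cB.png',B2)
pt=arm.camera_params('top');ps=arm.camera_params('side')
def m(im,lo,hi,roi):
    h=cv2.cvtColor(im,cv2.COLOR_BGR2HSV);k=cv2.inRange(h,lo,hi);z=np.zeros_like(k);x0,y0,x1,y1=roi;z[y0:y1,x0:x1]=k[y0:y1,x0:x1];return z
def quad(k,P,z):
    c=max(cv2.findContours(k,0,1)[0],key=cv2.contourArea);r=cv2.boxPoints(cv2.minAreaRect(c));print(r.round(1).tolist(),ray(P,r,z)[:,:2].round(3).tolist())
for im,P,roi in((a,pt,(240,200,315,240)),(b,ps,(270,165,300,215))):
    k=m(im,(100,110,50),(130,255,255),roi);quad(k,P,.015)
k=m(a,(8,80,60),(22,255,255),(350,180,430,290));quad(k,pt,.035)
c=max(cv2.findContours(k,0,1)[0],key=cv2.contourArea);l=cv2.fitLine(c,2,0,.01,.01).ravel();print('line',l)
k=m(a,(0,0,0),(180,255,60),(355,180,397,215));n=cv2.connectedComponentsWithStats(k);print(n[2],n[3])
```

```text
[[249.8000030517578, 222.60000610351562], [252.60000610351562, 206.8000030517578], [303.8999938964844, 215.6999969482422], [301.20001220703125, 231.60000610351562]] [[0.489, 0.159], [0.53, 0.153], [0.508, 0.019], [0.467, 0.026]]
[[276.29998779296875, 174.39999389648438], [291.1000061035156, 173.1999969482422], [293.29998779296875, 199.89999389648438], [278.5, 201.10000610351562]] [[0.489, 0.154], [0.531, 0.148], [0.508, 0.031], [0.469, 0.037]]
[[369.8999938964844, 202.8000030517578], [382.3999938964844, 198.39999389648438], [410.79998779296875, 279.0], [398.20001220703125, 283.3999938964844]] [[0.542, -0.15], [0.553, -0.182], [0.349, -0.253], [0.338, -0.222]]
line [3.5010317e-01 9.3671113e-01 3.8985715e+02 2.4210286e+02]
[[     0      0    640    400 255605]
 [   360    184     27     23    386]
 [   393    186      1      1      1]
 [   390    190      1      1      1]
 [   381    203      1      2      2]
 [   382    206      1      1      1]
 [   383    208      1      2      2]
 [   384    211      1      2      2]] [[319.41682674 199.50740791]
 [373.05958549 194.50777202]
 [393.         186.        ]
 [390.         190.        ]
 [381.         203.5       ]
 [382.         206.        ]
 [383.         208.5       ]
 [384.         211.5       ]]
```

View pics/cA.png

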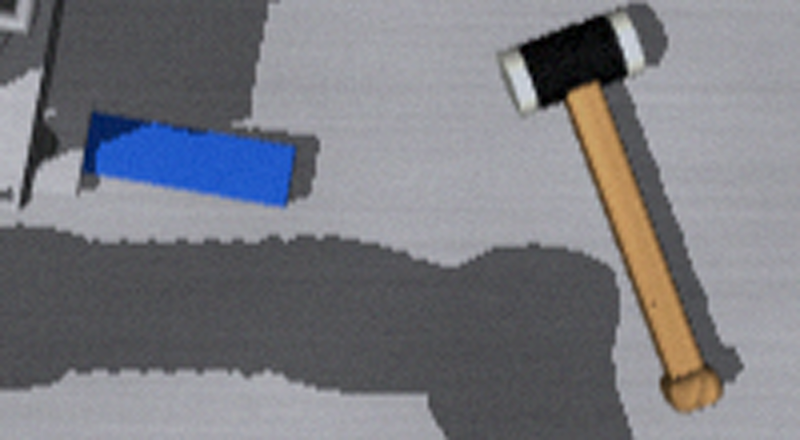

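View pics/cB.png

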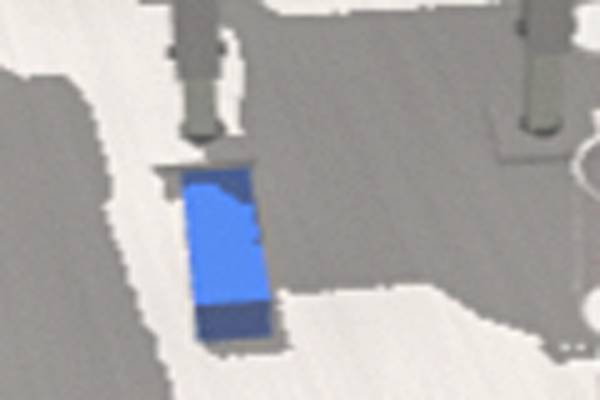

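Crops: in the top view the wedge butt's top corners are at (303.7,216.7) and (301.5,231.7), and the mallet faces at (362,202) and (387,189). In the side view the foot's near edge runs (271,173.6)–(291.4,172), with the wedge slightly right of its middle.

Run:
```python
from h import *
pt=arm.camera_params('top');ps=arm.camera_params('side')
def r(n,P,uv,z): print(n,z,ray(P,uv,z)[:,:2].round(4).tolist())
r('butt top',pt,[[303.7,216.7],[301.5,231.7]],.026)
r('butt side',ps,[[279.2,201],[294.4,199.8]],.026)
r('butt bot side',ps,[[280,208.2],[294.6,207.6]],0)
r('tip(top,occl)',pt,[[253.2,207.5],[251,222.5]],.006)
for z in(.012,.022): r('foot edge side',ps,[[271,173.6],[291.4,172]],z)
r('shelf right edge',pt,[[255,115],[240,230]],.18)
r('shelf low edge',pt,[[118,210],[240,230]],.18)
r('shelf side-view edge',ps,[[267,120],[362,114]],.18)
r('head',pt,[[373,195]],.044)
r('faces',pt,[[(500+522)/8+230,(52+115)/8+180],[(622+650)/8+230,(12+62)/8+180]],.03)
r('handle',pt,[[587/4+230,90/4+180],[688/4+230,370/4+180]],.037)
r('knob',pt,[[692/4+230,390/4+180]],.03)
s=arm.state();print(R.from_euler('xyz',s['tool_rot']).as_matrix().round(3))
```

```text
butt top 0.026 [[0.5052, 0.0193], [0.4668, 0.0247]]
butt side 0.026 [[0.4688, 0.0246], [0.5081, 0.0182]]
butt bot side 0 [[0.4699, 0.0255], [0.5076, 0.0171]]
tip(top,occl) 0.006 [[0.5286, 0.1525], [0.4893, 0.1578]]
foot edge side 0.012 [[0.4764, 0.1659], [0.534, 0.1572]]
foot edge side 0.022 [[0.4741, 0.1527], [0.5311, 0.1441]]
shelf right edge 0.18 [[0.73, 0.1224], [0.4768, 0.1519]]
shelf low edge 0.18 [[0.5191, 0.4176], [0.4768, 0.1519]]
shelf side-view edge 0.18 [[0.4783, 0.1782], [0.7317, 0.1387]]
head 0.044 [[0.5611, -0.1566]]
faces 0.03 [[0.5465, -0.1193], [0.5768, -0.1997]]
handle 0.037 [[0.5424, -0.1671], [0.3654, -0.2309]]
knob 0.03 [[0.3517, -0.2348]]
[[-0.     0.399  0.917]
 [-0.001  0.917 -0.399]
 [-1.    -0.001  0.   ]]
```

```bash
cat >> h.py <<'E'
def go(pos,yaw):
    "shift/turn in tool axes from the measured pose to TCP pos, pointing down, tool y at yaw deg"
    s=arm.state(); T=R.from_euler('xyz',s['tool_rot']); a=np.radians(yaw)
    y=np.array([np.cos(a),np.sin(a),0]); x=np.array([0,0,-1.]); G=R.from_matrix(np.c_[x,y,np.cross(x,y)])
    print('t',s['time_s'],'shift mm',(T.inv().apply(np.array(pos)-s['ee_pos'])*1e3).round(1),'turn',(T.inv()*G).as_rotvec(degrees=True).round(1),'F',s['contact_force'].round(1))
E
python3 -c "
from h import *
go((.505,-.18,.15),-70)"
```

```text
t 0.15 shift mm [  81.5 -587.8  534.8] turn [1.365e+02 1.000e-01 0.000e+00] F [ 0.2  1.1 -0.6]
```

Emit:
{"name": "play_rows", "arguments": {"targets": [{"y": -0.03, "z": 0.027, "ax": 7}, {"y": -0.07, "z": 0.064, "ax": 16}, {"y": -0.11, "z": 0.1, "ax": 26}, {"y": -0.15, "z": 0.137, "ax": 36}, {"y": -0.19, "z": 0.173, "ax": 46}, {"y": -0.23, "z": 0.21, "ax": 56}, {"y": -0.27, "z": 0.246, "ax": 66}, {"y": -0.31, "z": 0.282, "ax": 76}, {"y": -0.35, "z": 0.318, "ax": 86}, {"y": -0.39, "z": 0.355, "ax": 96}]}}

```text
invalid input at $.targets[0]: expected keys x, y, z, ax, ay, az
```

```bash
python3 -c "
from h import *
print(arm.state()['joint_pos'].round(2))
go((.505,-.18,.15),-70)"
```

```text
[-1.13  0.69 -0.19  1.57  0.16  0.9  -0.22]
t 0.15 shift mm [  81.5 -587.8  534.8] turn [1.365e+02 1.000e-01 0.000e+00] F [ 0.2  1.1 -0.6]
```

All keys are needed.

Emit:
{"name": "play_rows", "arguments": {"targets": [{"x": 0, "y": -0.03, "z": 0.027, "ax": 7, "ay": 0, "az": 0}, {"x": 0, "y": -0.07, "z": 0.064, "ax": 16, "ay": 0, "az": 0}, {"x": 0, "y": -0.11, "z": 0.1, "ax": 26, "ay": 0, "az": 0}, {"x": 0, "y": -0.15, "z": 0.137, "ax": 36, "ay": 0, "az": 0}, {"x": 0, "y": -0.19, "z": 0.173, "ax": 46, "ay": 0, "az": 0}, {"x": 0, "y": -0.23, "z": 0.21, "ax": 56, "ay": 0, "az": 0}, {"x": 0, "y": -0.27, "z": 0.246, "ax": 66, "ay": 0, "az": 0}, {"x": 0, "y": -0.31, "z": 0.282, "ax": 76, "ay": 0, "az": 0}, {"x": 0, "y": -0.35, "z": 0.318, "ax": 86, "ay": 0, "az": 0}, {"x": 0, "y": -0.39, "z": 0.355, "ax": 96, "ay": 0, "az": 0}]}}

```text
time_s: 1.4
ee_pos: [0.4197, 0.0723, 0.2314]
tool_rot: [2.991, 1.57, 0.9]
contact_force: [1.1, 0.3, -0.3]
gripper_width: 0.996
```

```bash
python3 -c "
from h import *
print(arm.state()['joint_pos'].round(2))
go((.505,-.18,.15),-70)"
```

```text
[-0.43  0.45  0.23  2.15 -0.18  0.56 -0.59]
t 1.4 shift mm [ 81.3 199.5 176.4] turn [40.2 -0.   0. ] F [ 1.1  0.3 -0.3]
```

Emit:
{"name": "play_rows", "arguments": {"targets": [{"x": 0.01, "y": 0.04, "z": 0.035, "ax": 10, "ay": 0, "az": 0}, {"x": 0.03, "y": 0.08, "z": 0.07, "ax": 20, "ay": 0, "az": 0}, {"x": 0.05, "y": 0.12, "z": 0.106, "ax": 30, "ay": 0, "az": 0}, {"x": 0.065, "y": 0.16, "z": 0.141, "ax": 38, "ay": 0, "az": 0}, {"x": 0.08, "y": 0.199, "z": 0.176, "ax": 40, "ay": 0, "az": 0}, {"x": 0.08, "y": 0.199, "z": 0.176, "ax": 40, "ay": 0, "az": 0}, {"x": 0.08, "y": 0.199, "z": 0.176, "ax": 40, "ay": 0, "az": 0}]}}

```text
time_s: 2.28
ee_pos: [0.5052, -0.1767, 0.1509]
tool_rot: [-1.222, 1.569, 2.277]
contact_force: [-0.7, -0.5, 0.4]
gripper_width: 1.001
```

```bash
python3 -c "
from h import *
go((.505,-.18,.15),-70)
im,p=snap('wrist','w1.png')
print(proj(p,[[.5615,-.159,.022],[.505,-.18,.022],[.3517,-.2348,.022]]).round())
print(arm.state()['joint_pos'].round(2))"
```

```text
t 2.275 shift mm [0.9 3.1 1.4] turn [0.5 0.  0.1] F [-0.7 -0.5  0.4]
[[326. 119.]
 [326. 187.]
 [323. 332.]]
[ 0.07  0.71  0.3   1.93 -0.38  0.56 -0.58]
```

View pics/w1.png

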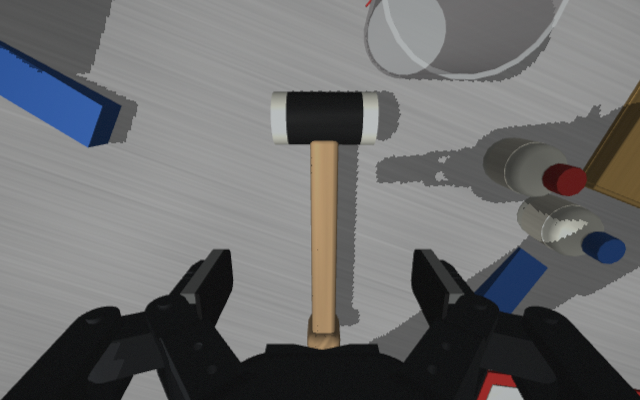

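The wrist view shows the mallet centred between the fingers (handle at column 324, head at (325,118)). The wedge butt is at the upper left (115,120). Descending to grip.

Emit:
{"name": "play_rows", "arguments": {"targets": [{"x": 0.03, "y": 0.001, "z": 0.001, "ax": 0, "ay": 0, "az": 0}, {"x": 0.07, "y": 0.001, "z": 0.001, "ax": 0, "ay": 0, "az": 0}, {"x": 0.105, "y": 0.001, "z": 0.001, "ax": 0, "ay": 0, "az": 0}, {"x": 0.128, "y": 0.001, "z": 0.001, "ax": 0, "ay": 0, "az": 0}, {"x": 0.14, "y": 0.001, "z": 0.001, "ax": 0, "ay": 0, "az": 0}, {"x": 0.143, "y": 0.001, "z": 0.001, "ax": 0, "ay": 0, "az": 0}, {"x": 0.143, "y": 0.001, "z": 0.001, "ax": 0, "ay": 0, "az": 0}], "hand": 1}}

```text
time_s: 3.2
ee_pos: [0.5056, -0.1786, 0.009]
tool_rot: [2.598, 1.57, -0.186]
contact_force: [-0.4, -0.3, -0.8]
gripper_width: 0.998
```

Emit:
{"name": "play_rows", "arguments": {"targets": [{"x": 0, "y": 0, "z": 0, "ax": 0, "ay": 0, "az": 0}, {"x": 0, "y": 0, "z": 0, "ax": 0, "ay": 0, "az": 0}, {"x": 0, "y": 0, "z": 0, "ax": 0, "ay": 0, "az": 0}, {"x": 0, "y": 0, "z": 0, "ax": 0, "ay": 0, "az": 0}, {"x": 0, "y": 0, "z": 0, "ax": 0, "ay": 0, "az": 0}, {"x": 0, "y": 0, "z": 0, "ax": 0, "ay": 0, "az": 0}], "hand": 0, "force": 80}}

```text
time_s: 3.95
ee_pos: [0.5053, -0.1788, 0.0087]
tool_rot: [2.875, 1.57, 0.09]
contact_force: [-0.4, -1.2, 5.2]
gripper_width: 0.267
```

```bash
python3 -c "
from h import *
s=arm.state();print(s['ee_pos'],s['gripper_width'])
im,p=snap('wrist','w2.png')
go((.505,-.18,.012),-70)"
```

```text
[ 0.50525384 -0.17882468  0.00873049] 0.26681546380665655
t 4.0 shift mm [-3.3  1.   0.7] turn [ 0.5 -0.  -0. ] F [-0.5 -0.2  4.8]
```

View pics/w2.png

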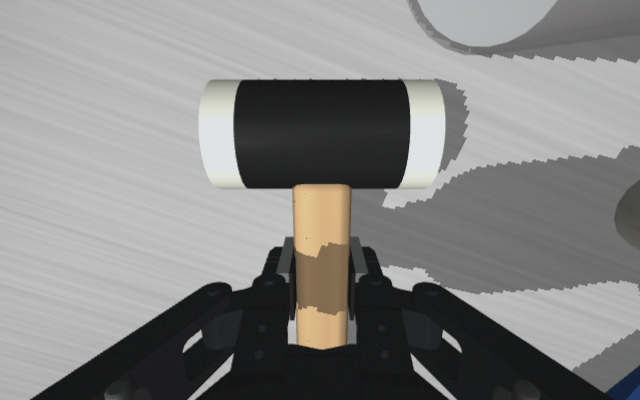

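Firmly gripped and square: head centre at (322,133), handle centred. Next, lift and go to a standoff 60 mm behind the butt.

```bash
python3 -c "
from h import *
p=arm.camera_params('wrist');s=arm.state();print('head xy',ray(p,[[322,133]],.022+.0),'TCP',s['ee_pos'])
h=ray(p,[[199,133],[446,133]],.022);print('faces',h, np.linalg.norm(h[0]-h[1]))
go((.4123,-.0705,.03),-98.9)"
```

```text
head xy [[ 0.562676   -0.15707022  0.022     ]] TCP [ 0.50529047 -0.1788263   0.00873685]
faces [[ 0.54467887 -0.10869474  0.022     ]
 [ 0.58081933 -0.20583868  0.022     ]] 0.10364881760075285
t 4.0 shift mm [ -21.3 -134.    49.2] turn [29.4 -0.  -0. ] F [-0.5 -0.2  4.8]
```

Emit:
{"name": "play_rows", "arguments": {"targets": [{"x": -0.015, "y": 0, "z": 0, "ax": 0, "ay": 0, "az": 0}, {"x": -0.021, "y": -0.015, "z": 0.005, "ax": 4, "ay": 0, "az": 0}, {"x": -0.021, "y": -0.04, "z": 0.015, "ax": 10, "ay": 0, "az": 0}, {"x": -0.021, "y": -0.07, "z": 0.026, "ax": 17, "ay": 0, "az": 0}, {"x": -0.021, "y": -0.1, "z": 0.037, "ax": 23, "ay": 0, "az": 0}, {"x": -0.021, "y": -0.125, "z": 0.046, "ax": 28, "ay": 0, "az": 0}, {"x": -0.021, "y": -0.134, "z": 0.049, "ax": 29.4, "ay": 0, "az": 0}, {"x": -0.021, "y": -0.134, "z": 0.049, "ax": 29.4, "ay": 0, "az": 0}, {"x": -0.021, "y": -0.134, "z": 0.049, "ax": 29.4, "ay": 0, "az": 0}]}}

```text
time_s: 5.12
ee_pos: [0.4214, -0.0724, 0.0371]
tool_rot: [0.013, 1.556, 2.999]
contact_force: [0.2, 0.2, -3.4]
gripper_width: 0.267
```

```bash
python3 -c "
from h import *
s=arm.state();print(s['ee_pos'],s['gripper_width'],s['joint_pos'].round(2))
go((.4123,-.0705,.013),-98.9)
im,p=snap('wrist');im2,q=snap('top')
cv2.imwrite('pics/w3.png',np.hstack([cv2.resize(im,(400,250)),cv2.resize(im2[160:285,230:430],(400,250))])[:,:,::-1])
B=np.array([.4875,.0215]);d=np.array([.155,.988]);
print(proj(p,[[*(B+.0),.013],[*(B-d*.1025),.022+.017]]))
"
```

```text
[ 0.42142393 -0.07243266  0.0370656 ] 0.2670587607396796 [ 0.04  0.86  0.05  2.27 -1.    0.04 -0.66]
t 5.125 shift mm [24.2 -0.5  9. ] turn [-0.1  0.9 -0. ] F [ 0.2  0.2 -3.4]
[[132.27017438 145.49530922]
 [320.82857529 153.82397063]]
```

View pics/w3.png

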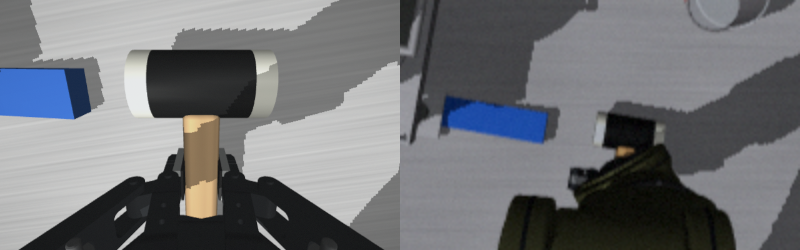

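The view shows the mallet level but with joints 5 and 6 at their limits, about 9 mm short toward the robot: this pose is too close to the base. I'll back out, lay the mallet down and regrip it nearer the head.

Emit:
{"name": "play_rows", "arguments": {"targets": [{"x": 0, "y": 0.01, "z": -0.02, "ax": 0, "ay": 0, "az": 0}, {"x": 0, "y": 0.015, "z": -0.03, "ax": 0, "ay": 0, "az": 0}, {"x": 0, "y": 0.015, "z": -0.03, "ax": 0, "ay": 0, "az": 0}, {"x": 0, "y": 0.015, "z": -0.03, "ax": 0, "ay": 0, "az": 0}]}}

```text
time_s: 5.72
ee_pos: [0.4472, -0.0909, 0.0363]
tool_rot: [-0.05, 1.553, 2.935]
contact_force: [-0.0, -0.5, -3.6]
gripper_width: 0.265
```

```bash
python3 -c "
from h import *
s=arm.state();print(s['ee_pos'],s['gripper_width'],s['joint_pos'].round(2))
go((.445,-.09,.0095),-98.9)"
```

```text
[ 0.44719615 -0.09090825  0.0362785 ] 0.2653881616031106 [-0.01  0.88  0.18  2.19 -0.96  0.17 -0.66]
t 5.725 shift mm [26.8 -0.5  1.8] turn [-0.   1.   0.1] F [-0.  -0.5 -3.6]
```

Emit:
{"name": "play_rows", "arguments": {"targets": [{"x": 0.01, "y": 0, "z": 0, "ax": 0, "ay": 1, "az": 0}, {"x": 0.02, "y": 0, "z": 0, "ax": 0, "ay": 1, "az": 0}, {"x": 0.025, "y": 0, "z": 0, "ax": 0, "ay": 1, "az": 0}, {"x": 0.0272, "y": 0, "z": 0, "ax": 0, "ay": 1, "az": 0}, {"x": 0.0272, "y": 0, "z": 0, "ax": 0, "ay": 1, "az": 0}]}}

```text
time_s: 6.35
ee_pos: [0.4492, -0.0914, 0.0104]
tool_rot: [-0.214, 1.569, 2.771]
contact_force: [0.2, -0.5, -2.9]
gripper_width: 0.265
```

Emit:
{"name": "play_rows", "arguments": {"targets": [{"x": 0, "y": 0, "z": 0, "ax": 0, "ay": 0, "az": 0}, {"x": 0, "y": 0, "z": 0, "ax": 0, "ay": 0, "az": 0}, {"x": 0, "y": 0, "z": -0.006, "ax": 0, "ay": 0, "az": 0}, {"x": 0, "y": 0, "z": -0.013, "ax": 0, "ay": 0, "az": 0}, {"x": 0, "y": 0, "z": -0.018, "ax": 0, "ay": 0, "az": 0}, {"x": 0, "y": 0, "z": -0.018, "ax": 0, "ay": 0, "az": 0}], "hand": 0.6}}

```text
time_s: 7.1
ee_pos: [0.4676, -0.0943, 0.0103]
tool_rot: [0.119, 1.57, 3.105]
contact_force: [1.0, -0.2, -0.6]
gripper_width: 0.601
```

Emit:
{"name": "play_rows", "arguments": {"targets": [{"x": 0, "y": 0, "z": 0, "ax": 0, "ay": 0, "az": 0}, {"x": 0, "y": 0, "z": 0, "ax": 0, "ay": 0, "az": 0}, {"x": 0, "y": 0, "z": 0, "ax": 0, "ay": 0, "az": 0}, {"x": 0, "y": 0, "z": 0, "ax": 0, "ay": 0, "az": 0}], "hand": 0, "force": 80}}

```text
time_s: 7.6
ee_pos: [0.4665, -0.0942, 0.0105]
tool_rot: [-0.391, 1.569, 2.595]
contact_force: [-1.2, -0.1, 6.0]
gripper_width: 0.263
```

Run:
```python
from h import *
s=arm.state();print(s['ee_pos'],s['gripper_width'],s['joint_pos'].round(2))
im,p=snap('wrist','w4.png')
h=cv2.cvtColor(im,cv2.COLOR_RGB2HSV)
k=cv2.inRange(h,(8,80,60),(22,255,255));c=max(cv2.findContours(k,0,1)[0],key=cv2.contourArea);print('handle',cv2.boundingRect(c))
w=cv2.inRange(h,(0,0,190),(180,40,255));w[250:]=0
n=cv2.connectedComponentsWithStats(w)
for q,cc in zip(n[2][1:],n[3][1:]):
    if q[4]>1000: print(q,cc)
B=np.array([.4875,.0215]);d=np.array([.155,.988]);e=np.array([.988,-.155])
t=B-d*.1025-.043*e
go((*t,.014),-98.9)
```

```text
[ 0.46653009 -0.09420181  0.01052055] 0.2630654074945544 [ 0.03  0.93  0.13  2.15 -0.99  0.12 -0.64]
handle (295, 225, 55, 125)
[ 101   27  212   45 1446] [198.08713693  50.44467497]
[ 128   34  291   54 2569] [260.35850525  61.97002725]
[ 114   39  385   69 3134] [321.44288449  73.1936822 ]
[ 294   67  170   37 1811] [389.30149089  87.72556599]
[ 114  107  138   35 1119] [202.32082216 122.01251117]
[  42  132  170   40 1198] [154.26460768 149.24373957]
[  54  149  240  101 9307] [197.05017729 203.60621038]
[ 378  200  262   50 4558] [501.9482229  229.09609478]
t 7.65 shift mm [ -3.4 -15.   40.2] turn [-0.   0.1  0. ] F [-0.3  2.   4.9]
```

View pics/w4.png

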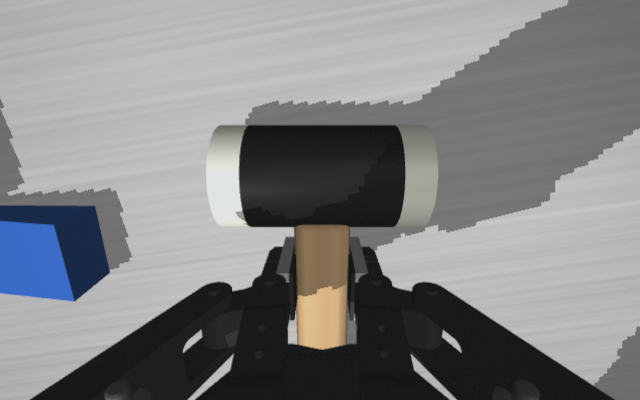

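Regripped about 43 mm behind the head axis, square: head at (322,176), wedge butt at left (85,255). Move to the standoff.

Emit:
{"name": "play_rows", "arguments": {"targets": [{"x": -0.005, "y": 0, "z": 0, "ax": 0, "ay": 0, "az": 0}, {"x": -0.005, "y": -0.003, "z": 0.01, "ax": 0, "ay": 0, "az": 0}, {"x": -0.005, "y": -0.007, "z": 0.021, "ax": 0, "ay": 0, "az": 0}, {"x": -0.005, "y": -0.011, "z": 0.031, "ax": 0, "ay": 0, "az": 0}, {"x": -0.005, "y": -0.015, "z": 0.04, "ax": 0, "ay": 0, "az": 0}, {"x": -0.005, "y": -0.015, "z": 0.04, "ax": 0, "ay": 0, "az": 0}, {"x": -0.005, "y": -0.015, "z": 0.04, "ax": 0, "ay": 0, "az": 0}]}}

```text
time_s: 8.52
ee_pos: [0.4365, -0.0746, 0.0206]
tool_rot: [0.005, 1.558, 2.991]
contact_force: [-0.7, -0.0, -2.4]
gripper_width: 0.261
```

```bash
cat >> h.py <<'E'
B0=np.array([.4875,.0215]);d=np.array([.155,.988]);e=np.array([.988,-.155])
def look(f=None):
    im,p=snap('top',f);h=cv2.cvtColor(im,cv2.COLOR_RGB2HSV)
    k=cv2.inRange(h,(100,110,50),(130,255,255));z=np.zeros_like(k);z[195:245,225:330]=k[195:245,225:330]
    c=max(cv2.findContours(z,0,1)[0],key=cv2.contourArea);r=cv2.boxPoints(cv2.minAreaRect(c))
    r=r[np.argsort(r[:,0])]; b=ray(p,r[2:]-[0,0],.026)[:,:2].mean(0);t=ray(p,r[:2],.015)[:,:2].mean(0);v=t-b
    hc=arm.state()['ee_pos'][:2]+.043*e
    print('butt fwd mm',((b-B0)@d*1e3).round(1),'lat',((b-B0)@e*1e3).round(1),'yaw',np.degrees(np.arctan2(v[1],v[0])).round(1),'| head face gap',((b-hc)@d*1e3-42.5).round(1),'head lat',((hc-b)@e*1e3).round(1),cv2.minAreaRect(c)[1])
E
python3 -c "
from h import *
s=arm.state();print(s['ee_pos'],s['gripper_width'],s['joint_pos'].round(2))
go((.4291,-.073,.0155),-98.9);look()"
```

```text
[ 0.43654702 -0.07459873  0.02060566] 0.26091303698022744 [ 0.04  0.9   0.05  2.23 -1.    0.04 -0.66]
t 8.525 shift mm [ 5.2 -0.4  7.5] turn [-0.   0.7 -0. ] F [-0.7 -0.  -2.4]
butt fwd mm 0.5 lat -0.2 yaw 80.4 | head face gap 60.9 head lat 7.7 (52.13560104370117, 16.046178817749023)
```

The arm can't come closer with the tool upright: the forearm is vertical and joint 6 is at its stop. I'll lay the mallet down again, tilt the gripper 10° about the jaw axis and regrip. The mallet stays level and the wrist moves outward.

Emit:
{"name": "play_rows", "arguments": {"targets": [{"x": -0.002, "y": 0.003, "z": -0.01, "ax": 0, "ay": 0.3, "az": 0}, {"x": 0, "y": 0.007, "z": -0.02, "ax": 0, "ay": 0.7, "az": 0}, {"x": 0.005, "y": 0.01, "z": -0.022, "ax": 0, "ay": 0.7, "az": 0}, {"x": 0.009, "y": 0.01, "z": -0.022, "ax": 0, "ay": 0.7, "az": 0}, {"x": 0.01, "y": 0.01, "z": -0.022, "ax": 0, "ay": 0.7, "az": 0}, {"x": 0.01, "y": 0.01, "z": -0.022, "ax": 0, "ay": 0.7, "az": 0}]}}

```text
time_s: 9.32
ee_pos: [0.4557, -0.0879, 0.0105]
tool_rot: [-0.377, 1.57, 2.608]
contact_force: [0.1, -0.3, 4.0]
gripper_width: 0.265
```

```bash
sed -i 's/def go(pos,yaw):/def go(pos,yaw,tilt=0):/; s/G=R.from_matrix(np.c_\[x,y,np.cross(x,y)\])/G=R.from_matrix(np.c_[x,y,np.cross(x,y)])*R.from_euler("y",-tilt,degrees=True)/' h.py; python3 -c "
from h import *
s=arm.state();print(s['ee_pos'],s['joint_pos'].round(2))
go((.458,-.0845,.0105),-98.9)"
```

```text
[ 0.45569003 -0.08792995  0.01052484] [ 0.05  0.92  0.07  2.18 -0.99  0.07 -0.65]
t 9.325 shift mm [ 0.  -3.7 -1.7] turn [-0.1  0.1  0. ] F [ 0.1 -0.3  4. ]
```

Emit:
{"name": "play_rows", "arguments": {"targets": [{"x": 0, "y": 0, "z": 0, "ax": 0, "ay": 0, "az": 0}, {"x": 0, "y": 0, "z": 0, "ax": 0, "ay": 0, "az": 0}, {"x": -0.001, "y": 0, "z": 0.001, "ax": 0, "ay": -4, "az": 0}, {"x": -0.001, "y": 0, "z": 0.003, "ax": 0, "ay": -8, "az": 0}, {"x": -0.001, "y": 0, "z": 0.003, "ax": 0, "ay": -10, "az": 0}, {"x": -0.001, "y": 0, "z": 0.003, "ax": 0, "ay": -10, "az": 0}], "hand": 0.6}}

```text
time_s: 10.07
ee_pos: [0.4536, -0.0869, 0.0108]
tool_rot: [0.0, 1.395, 2.987]
contact_force: [-0.1, 0.1, -0.3]
gripper_width: 0.603
```

Emit:
{"name": "play_rows", "arguments": {"targets": [{"x": 0, "y": 0, "z": 0, "ax": 0, "ay": 0, "az": 0}, {"x": 0, "y": 0, "z": 0, "ax": 0, "ay": 0, "az": 0}, {"x": 0, "y": 0, "z": 0, "ax": 0, "ay": 0, "az": 0}, {"x": 0, "y": 0, "z": 0, "ax": 0, "ay": 0, "az": 0}], "hand": 0, "force": 80}}

```text
time_s: 10.58
ee_pos: [0.4525, -0.0871, 0.0116]
tool_rot: [-0.006, 1.394, 2.979]
contact_force: [-0.6, 0.5, 5.3]
gripper_width: 0.265
```

Run:
```python
from h import *
s=arm.state();print(s['ee_pos'],s['gripper_width'],s['joint_pos'].round(2))
im,p=snap('wrist','w5.png')
h=cv2.cvtColor(im,cv2.COLOR_RGB2HSV)
k=cv2.inRange(h,(0,0,0),(180,255,70));k[240:]=0
n=cv2.connectedComponentsWithStats(k)
for q,cc in zip(n[2][1:],n[3][1:]):
    if q[4]>3000: print(q,cc,ray(p,cc,.03)[:,:2], (ray(p,cc,.03)[0,:2]-s['ee_pos'][:2])@np.c_[d,e])
go((.43,-.073,.016),-98.9,10)
```

```text
[ 0.45248889 -0.08711823  0.01159505] 0.26484610071721204 [-0.15  1.    0.43  2.03 -0.86  0.49 -0.78]
[  234   125   176   107 18161] [321.82203623 177.48807885] [[ 0.50100585 -0.09467443]] [5.46128445e-05 4.91059713e-02]
t 10.625 shift mm [ -0.  -10.4  24.8] turn [-0.1  0.1  0.1] F [-2.   0.1  6.5]
```

```bash
sed -i 's/\.043\*e/.046*e/' h.py; python3 -c "
from h import *
go((.4525,-.0871,.0165),-98.9,10)
go((.4262,-.0727,.0165),-98.9,10)"
```

```text
t 10.625 shift mm [-4.8 -0.   0.8] turn [-0.1  0.1  0.1] F [-2.   0.1  6.5]
t 10.625 shift mm [  0.1 -10.1  28.6] turn [-0.1  0.1  0.1] F [-2.   0.1  6.5]
```

Emit:
{"name": "play_rows", "arguments": {"targets": [{"x": -0.005, "y": 0, "z": 0.001, "ax": 0, "ay": 0, "az": 0}, {"x": -0.004, "y": -0.003, "z": 0.009, "ax": 0, "ay": 0, "az": 0}, {"x": -0.002, "y": -0.007, "z": 0.019, "ax": 0, "ay": 0, "az": 0}, {"x": 0, "y": -0.01, "z": 0.029, "ax": 0, "ay": 0, "az": 0}, {"x": 0, "y": -0.01, "z": 0.029, "ax": 0, "ay": 0, "az": 0}, {"x": 0, "y": -0.01, "z": 0.029, "ax": 0, "ay": 0, "az": 0}]}}

```text
time_s: 11.38
ee_pos: [0.4268, -0.0731, 0.0164]
tool_rot: [-0.002, 1.396, 2.984]
contact_force: [-0.4, 0.5, -2.5]
gripper_width: 0.266
```

```bash
python3 -c "
from h import *
s=arm.state();print(s['ee_pos'],s['gripper_width'],s['joint_pos'].round(2))
go((.4262,-.0727,.0165),-98.9,10);look()
im,p=snap('wrist','w6.png')"
```

```text
[ 0.42676309 -0.0730522   0.01635146] 0.2662658163719598 [-0.15  0.97  0.38  2.11 -0.89  0.42 -0.75]
t 11.375 shift mm [-0.  -0.3  0.6] turn [-0.  0.  0.] F [-0.4  0.5 -2.5]
butt fwd mm 41.6 lat 18.3 yaw 90.3 | head face gap 102.0 head lat -17.4 (12.0, 37.0)
```

View pics/w6.png

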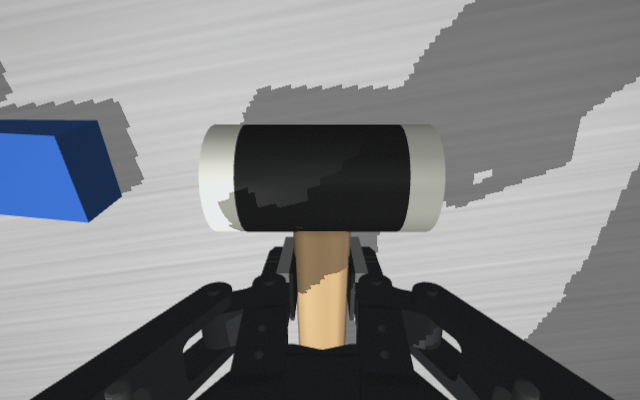

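Arm posture is fine now: the head (mid row 178) lines up with the butt (rows 136–221 at its top edge). First light tap, short enough that it can't jam, then draw back.

Emit:
{"name": "play_rows", "arguments": {"targets": [{"x": 0, "y": -0.012, "z": 0, "ax": 0, "ay": 0, "az": 0}, {"x": 0, "y": -0.027, "z": 0, "ax": 0, "ay": 0, "az": 0}, {"x": 0, "y": -0.04, "z": 0, "ax": 0, "ay": 0, "az": 0}, {"x": 0, "y": -0.048, "z": 0, "ax": 0, "ay": 0, "az": 0}, {"x": 0, "y": -0.053, "z": 0, "ax": 0, "ay": 0, "az": 0}, {"x": 0, "y": -0.058, "z": 0, "ax": 0, "ay": 0, "az": 0}, {"x": 0, "y": -0.063, "z": 0, "ax": 0, "ay": 0, "az": 0}, {"x": 0, "y": -0.068, "z": 0, "ax": 0, "ay": 0, "az": 0}, {"x": 0, "y": -0.073, "z": 0, "ax": 0, "ay": 0, "az": 0}]}}

```text
time_s: 12.6
ee_pos: [0.4377, -0.0008, 0.0164]
tool_rot: [-0.001, 1.395, 2.984]
contact_force: [0.6, -0.8, -2.7]
gripper_width: 0.267
```

Emit:
{"name": "play_rows", "arguments": {"targets": [{"x": 0, "y": 0.01, "z": 0, "ax": 0, "ay": 0, "az": 0}, {"x": 0, "y": 0.025, "z": 0, "ax": 0, "ay": 0, "az": 0}, {"x": 0, "y": 0.04, "z": 0, "ax": 0, "ay": 0, "az": 0}, {"x": 0, "y": 0.05, "z": 0, "ax": 0, "ay": 0, "az": 0}, {"x": 0, "y": 0.05, "z": 0, "ax": 0, "ay": 0, "az": 0}]}}

```text
time_s: 13.22
ee_pos: [0.4297, -0.0515, 0.0165]
tool_rot: [0.0, 1.395, 2.983]
contact_force: [-0.2, 1.4, -3.5]
gripper_width: 0.265
```

```bash
cat >> h.py <<'E'
def sidelook(f=None):
    im,p=snap('side',f);h=cv2.cvtColor(im,cv2.COLOR_RGB2HSV);k=cv2.inRange(h,(100,110,30),(130,255,255))
    z=np.zeros_like(k);z[155:220,262:310]=k[155:220,262:310]
    ys,xs=np.nonzero(z);b=ys.max();row=xs[ys>=b-1]
    bb=ray(p,[[row.mean()+.5,b+.5]],0)[0,:2];bx=ray(p,[[xs[ys>b-5].mean(),b-2.5]],.013)[0,:2]
    hc=arm.state()['ee_pos'][:2]+.046*e
    print('side: butt fwd mm',((bb-B0)@d*1e3).round(1),((bx-B0)@d*1e3).round(1),'lat',((bx-B0)@e*1e3).round(1),'head gap',((bb-hc)@d*1e3-42.5).round(1),'head lat vs B0',((hc-B0)@e*1e3).round(1))
    return im
E
python3 -c "
from h import *
s=arm.state();print(s['time_s'],s['ee_pos'],s['joint_pos'].round(2),s['contact_force'].round(1))
a=sidelook();b,_=snap('top');c,_=snap('wrist')
v=np.hstack([cv2.resize(a[140:230,240:360],(400,300)),cv2.resize(b[170:260,225:345],(400,300))])
w=np.hstack([cv2.resize(c,(400,250)),np.zeros((250,400,3),np.uint8)])
cv2.imwrite('pics/t1.png',np.vstack([v,w])[:,:,::-1])"
```

```text
13.225 [ 0.42972386 -0.05151493  0.01645417] [-0.19  0.97  0.37  2.11 -0.9   0.42 -0.79] [-0.2  1.4 -3.5]
side: butt fwd mm 21.1 18.2 lat 10.1 head gap 58.6 head lat vs B0 0.2
```

View pics/t1.png

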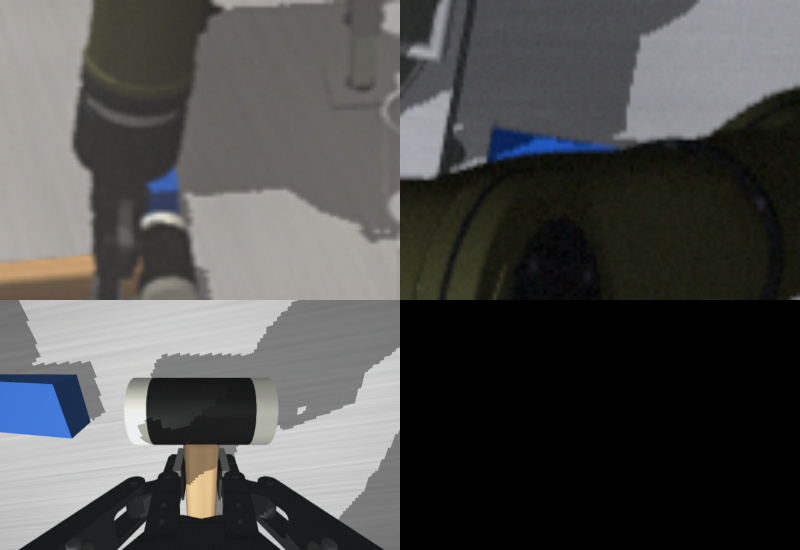

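The tap moved the wedge: the wrist view shows the butt about as far from the face as before, still aligned, with the mallet back by 50 mm. The arm blocks the fixed views, so I'll measure the butt in the wrist view.

```bash
cat >> h.py <<'E'
def wlook(im=None,p=None,ee=None):
    if im is None: im,p=snap('wrist'); ee=arm.state()['ee_pos']
    h=cv2.cvtColor(im,cv2.COLOR_RGB2HSV);k=cv2.inRange(h,(100,120,25),(130,255,255));k[:,240:]=0;k[270:]=0
    c=max(cv2.findContours(k,0,1)[0],key=cv2.contourArea)[:,0]
    q=cv2.approxPolyDP(c.reshape(-1,1,2),4,True)[:,0]; q=q[q[:,0]>3]
    X=ray(p,q+.5,0)[:,:2]; hc=ee[:2]+.046*e
    print('quad',[(a.tolist(),((x-B0)@d*1e3).round(1),((x-B0)@e*1e3).round(1)) for a,x in zip(q,X)],'face fwd',((hc-B0)@d*1e3+42.5).round(1))
E
python3 - <<'E'
from h import *
wlook()
s=arm.state();go(s['ee_pos'],-98.9,10)
E
```

```text
quad [([115, 220], np.float64(35.7), np.float64(-38.2)), ([144, 194], np.float64(15.3), np.float64(-22.0)), ([122, 120], np.float64(15.4), np.float64(17.3))] face fwd -36.4
t 13.425 shift mm [0. 0. 0.] turn [0.  0.1 0.1] F [ 0.6  0.9 -3.7]
```

Butt now at +15 mm, straight, head 94 mm from it. Before more taps I'll estimate the plate gap from the first side image: right foot (on the table) against the short foot.

Run:
```python
from h import *
b=cv2.imread('pics/side0.png');c=b[160:182,264:366].astype(float)
c=np.clip(c*1.9,0,255).astype(np.uint8)
v=cv2.resize(c,None,fx=7,fy=14,interpolation=cv2.INTER_NEAREST)
for i in range(0,22,2): cv2.putText(v,str(160+i),(0,i*14+12),0,.4,(0,0,255),1)
for i in range(6,102,10): cv2.putText(v,str(264+i),(i*7,10),0,.35,(0,0,255),1)
cv2.imwrite('pics/foot.png',v)
p=arm.camera_params('side')
for z in(0,.006,.009,.012,.015,.018,.021,.024,.027): # foot edge line candidates near row, for given xy of edge line y
    print(z,*(proj(p,[[*(q),z]])[0].round(1) for q in ((np.array([.5085,.1525])),np.array([.5085,.1525])+.2*e)))
```

```text
0 [283.3 177.8] [352.  172.6]
0.006 [283.2 176.1] [352.1 170.9]
0.009 [283.1 175.3] [352.2 170.1]
0.012 [283.1 174.4] [352.2 169.2]
0.015 [283.  173.6] [352.3 168.4]
0.018 [283.  172.7] [352.3 167.5]
0.021 [282.9 171.9] [352.4 166.7]
0.024 [282.9 171. ] [352.4 165.9]
0.027 [282.8 170.2] [352.5 165. ]
```

View pics/foot.png

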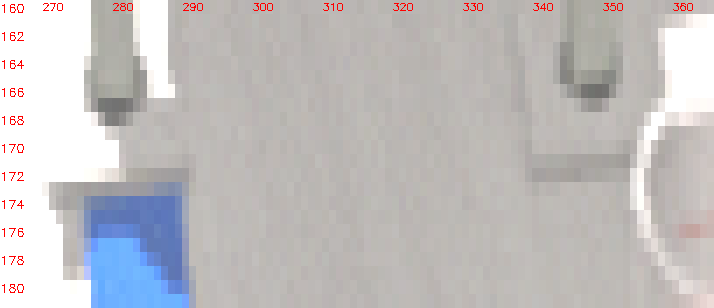

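The right foot's plate bottom is at row ~172.5 (on the table, as predicted) and the short foot's at ~173. That puts the gap at about 15 ± 3 mm, so the wedge should tighten with its tip roughly 55–95 mm in; it is at ~32 mm now. Second tap of ~15 mm is still free.

Emit:
{"name": "play_rows", "arguments": {"targets": [{"x": 0, "y": -0.013, "z": 0, "ax": 0, "ay": 0, "az": 0}, {"x": 0, "y": -0.029, "z": 0, "ax": 0, "ay": 0, "az": 0}, {"x": 0, "y": -0.042, "z": 0, "ax": 0, "ay": 0, "az": 0}, {"x": 0, "y": -0.048, "z": 0, "ax": 0, "ay": 0, "az": 0}, {"x": 0, "y": -0.053, "z": 0, "ax": 0, "ay": 0, "az": 0}, {"x": 0, "y": -0.058, "z": 0, "ax": 0, "ay": 0, "az": 0}, {"x": 0, "y": -0.063, "z": 0, "ax": 0, "ay": 0, "az": 0}, {"x": 0, "y": -0.068, "z": 0, "ax": 0, "ay": 0, "az": 0}]}}

```text
time_s: 14.42
ee_pos: [0.4405, 0.0171, 0.0164]
tool_rot: [-0.002, 1.395, 2.983]
contact_force: [0.3, -1.0, -4.1]
gripper_width: 0.267
```

Emit:
{"name": "play_rows", "arguments": {"targets": [{"x": 0, "y": 0.01, "z": 0, "ax": 0, "ay": 0, "az": 0}, {"x": 0, "y": 0.025, "z": 0, "ax": 0, "ay": 0, "az": 0}, {"x": 0, "y": 0.035, "z": 0, "ax": 0, "ay": 0, "az": 0}, {"x": 0, "y": 0.035, "z": 0, "ax": 0, "ay": 0, "az": 0}]}}

```text
time_s: 14.92
ee_pos: [0.4348, -0.0193, 0.0165]
tool_rot: [0.002, 1.395, 2.985]
contact_force: [0.6, 0.1, -2.3]
gripper_width: 0.268
```

```bash
python3 -c "
from h import *
wlook();s=arm.state();print(s['joint_pos'].round(2),s['gripper_width']);go(s['ee_pos'],-98.9,10)"
```

```text
quad [([143, 221], np.float64(50.9), np.float64(-38.4)), ([168, 195], np.float64(33.2), np.float64(-22.2)), ([148, 120], np.float64(33.4), np.float64(17.7))] face fwd -4.8
[-0.26  0.97  0.37  2.11 -0.9   0.43 -0.86] 0.2639637664015939
t 14.975 shift mm [0. 0. 0.] turn [-0.1  0.1  0.1] F [ 0.6  0.1 -3.2]
```

Emit:
{"name": "play_rows", "arguments": {"targets": [{"x": 0, "y": -0.012, "z": 0, "ax": 0, "ay": 0, "az": 0}, {"x": 0, "y": -0.026, "z": 0, "ax": 0, "ay": 0, "az": 0}, {"x": 0, "y": -0.033, "z": 0, "ax": 0, "ay": 0, "az": 0}, {"x": 0, "y": -0.037, "z": 0, "ax": 0, "ay": 0, "az": 0}, {"x": 0, "y": -0.041, "z": 0, "ax": 0, "ay": 0, "az": 0}]}}

```text
time_s: 15.6
ee_pos: [0.4414, 0.0229, 0.0164]
tool_rot: [0.001, 1.395, 2.987]
contact_force: [0.9, -0.6, -3.5]
gripper_width: 0.263
```

Emit:
{"name": "play_rows", "arguments": {"targets": [{"x": 0, "y": -0.0025, "z": 0, "ax": 0, "ay": 0, "az": 0}, {"x": 0, "y": -0.005, "z": 0, "ax": 0, "ay": 0, "az": 0}]}}

```text
time_s: 15.85
ee_pos: [0.4422, 0.0278, 0.0164]
tool_rot: [-0.002, 1.395, 2.983]
contact_force: [0.6, 0.0, -3.8]
gripper_width: 0.268
```

Emit:
{"name": "play_rows", "arguments": {"targets": [{"x": 0, "y": -0.0025, "z": 0, "ax": 0, "ay": 0, "az": 0}, {"x": 0, "y": -0.005, "z": 0, "ax": 0, "ay": 0, "az": 0}]}}

```text
time_s: 16.1
ee_pos: [0.443, 0.0329, 0.0164]
tool_rot: [-0.003, 1.395, 2.982]
contact_force: [0.1, -0.8, -3.7]
gripper_width: 0.268
```

Emit:
{"name": "play_rows", "arguments": {"targets": [{"x": 0, "y": 0.01, "z": 0, "ax": 0, "ay": 0, "az": 0}, {"x": 0, "y": 0.022, "z": 0, "ax": 0, "ay": 0, "az": 0}, {"x": 0, "y": 0.03, "z": 0, "ax": 0, "ay": 0, "az": 0}, {"x": 0, "y": 0.03, "z": 0, "ax": 0, "ay": 0, "az": 0}]}}

```text
time_s: 16.6
ee_pos: [0.4382, 0.0019, 0.0165]
tool_rot: [0.0, 1.395, 2.984]
contact_force: [-0.5, -0.4, -2.5]
gripper_width: 0.266
```

Emit:
{"name": "play_rows", "arguments": {"targets": [{"x": 0, "y": -0.01, "z": 0, "ax": 0, "ay": 0, "az": 0}, {"x": 0, "y": -0.022, "z": 0, "ax": 0, "ay": 0, "az": 0}, {"x": 0, "y": -0.028, "z": 0, "ax": 0, "ay": 0, "az": 0}, {"x": 0, "y": -0.031, "z": 0, "ax": 0, "ay": 0, "az": 0}, {"x": 0, "y": -0.034, "z": 0, "ax": 0, "ay": 0, "az": 0}]}}

```text
time_s: 17.23
ee_pos: [0.443, 0.0348, 0.0165]
tool_rot: [0.018, 1.395, 3.002]
contact_force: [-3.0, -7.2, -2.2]
gripper_width: 0.265
```

Resistance of ~7.5 N: the wedge is meeting the foot. Draw back and look.

Emit:
{"name": "play_rows", "arguments": {"targets": [{"x": 0, "y": 0.01, "z": 0, "ax": 0, "ay": 0, "az": 0}, {"x": 0, "y": 0.024, "z": 0, "ax": 0, "ay": 0, "az": 0}, {"x": 0, "y": 0.034, "z": 0, "ax": 0, "ay": 0, "az": 0}, {"x": 0, "y": 0.034, "z": 0, "ax": 0, "ay": 0, "az": 0}]}}

```text
time_s: 17.73
ee_pos: [0.4382, 0.0018, 0.0165]
tool_rot: [-0.001, 1.395, 2.982]
contact_force: [0.3, 0.3, -2.0]
gripper_width: 0.27
```

```bash
python3 -c "
from h import *
wlook();s=arm.state();print(s['ee_pos'],s['gripper_width']);go(s['ee_pos'],-98.9,10)"
```

```text
quad [([153, 220], np.float64(66.6), np.float64(-37.7)), ([176, 195], np.float64(50.4), np.float64(-22.2)), ([158, 120], np.float64(50.1), np.float64(17.7))] face fwd 16.4
[0.43830489 0.00281718 0.0164438 ] 0.2640644642819976
t 17.775 shift mm [0. 0. 0.] turn [-0.1  0.1  0.1] F [-0.2  0.1 -2.6]
```

Emit:
{"name": "play_rows", "arguments": {"targets": [{"x": 0, "y": -0.01, "z": 0, "ax": 0, "ay": 0, "az": 0}, {"x": 0, "y": -0.021, "z": 0, "ax": 0, "ay": 0, "az": 0}, {"x": 0, "y": -0.028, "z": 0, "ax": 0, "ay": 0, "az": 0}, {"x": 0, "y": -0.032, "z": 0, "ax": 0, "ay": 0, "az": 0}, {"x": 0, "y": -0.036, "z": 0, "ax": 0, "ay": 0, "az": 0}]}}

```text
time_s: 18.4
ee_pos: [0.4429, 0.0352, 0.0166]
tool_rot: [0.033, 1.395, 3.016]
contact_force: [-3.1, -10.5, -2.2]
gripper_width: 0.264
```

Emit:
{"name": "play_rows", "arguments": {"targets": [{"x": 0, "y": 0.012, "z": 0, "ax": 0, "ay": 0, "az": 0}, {"x": 0, "y": 0.026, "z": 0, "ax": 0, "ay": 0, "az": 0}, {"x": 0, "y": 0.036, "z": 0, "ax": 0, "ay": 0, "az": 0}, {"x": 0, "y": 0.036, "z": 0, "ax": 0, "ay": 0, "az": 0}]}}

```text
time_s: 18.9
ee_pos: [0.4383, 0.002, 0.0165]
tool_rot: [-0.001, 1.395, 2.982]
contact_force: [0.1, 0.3, -3.7]
gripper_width: 0.265
```

```bash
python3 -c "
from h import *
wlook();s=arm.state();print(s['ee_pos'],s['gripper_width']);go(s['ee_pos'],-98.9,10)"
```

```text
quad [([158, 119], np.float64(50.2), np.float64(18.2)), ([153, 220], np.float64(66.7), np.float64(-37.7)), ([176, 194], np.float64(50.4), np.float64(-21.6))] face fwd 16.6
[0.43837107 0.0029761  0.01645838] 0.2655478630765938
t 18.95 shift mm [0. 0. 0.] turn [-0.1  0.1  0.1] F [-0.4  0.7 -3. ]
```

~11 N moved it only a few tenths. Now a firmer tap (~20 N).

Emit:
{"name": "play_rows", "arguments": {"targets": [{"x": 0, "y": -0.01, "z": 0, "ax": 0, "ay": 0, "az": 0}, {"x": 0, "y": -0.02, "z": 0, "ax": 0, "ay": 0, "az": 0}, {"x": 0, "y": -0.026, "z": 0, "ax": 0, "ay": 0, "az": 0}, {"x": 0, "y": -0.031, "z": 0, "ax": 0, "ay": 0, "az": 0}, {"x": 0, "y": -0.036, "z": 0, "ax": 0, "ay": 0, "az": 0}, {"x": 0, "y": -0.039, "z": 0, "ax": 0, "ay": 0, "az": 0}]}}

```text
time_s: 19.7
ee_pos: [0.443, 0.0356, 0.0168]
tool_rot: [0.055, 1.396, 3.035]
contact_force: [-5.4, -14.7, -0.4]
gripper_width: 0.262
```

Emit:
{"name": "play_rows", "arguments": {"targets": [{"x": 0, "y": 0.012, "z": 0, "ax": 0, "ay": 0, "az": 0}, {"x": 0, "y": 0.026, "z": 0, "ax": 0, "ay": 0, "az": 0}, {"x": 0, "y": 0.039, "z": 0, "ax": 0, "ay": 0, "az": 0}, {"x": 0, "y": 0.039, "z": 0, "ax": 0, "ay": 0, "az": 0}]}}

```text
time_s: 20.2
ee_pos: [0.4383, 0.0018, 0.0166]
tool_rot: [-0.0, 1.395, 2.983]
contact_force: [0.5, 0.4, -2.9]
gripper_width: 0.265
```

```bash
python3 -c "
from h import *
wlook();s=arm.state();print(s['ee_pos'],s['gripper_width']);go(s['ee_pos'],-98.9,10)"
```

```text
quad [([152, 220], np.float64(67.0), np.float64(-37.6)), ([175, 195], np.float64(50.8), np.float64(-22.1)), ([157, 120], np.float64(50.5), np.float64(17.8))] face fwd 16.5
[0.43834551 0.00287288 0.01645226] 0.2665203345235989
t 20.25 shift mm [0. 0. 0.] turn [-0.1  0.1  0.1] F [-0.6  0.3 -3.5]
```

Emit:
{"name": "play_rows", "arguments": {"targets": [{"x": 0, "y": -0.01, "z": 0, "ax": 0, "ay": 0, "az": 0}, {"x": 0, "y": -0.02, "z": 0, "ax": 0, "ay": 0, "az": 0}, {"x": 0, "y": -0.026, "z": 0, "ax": 0, "ay": 0, "az": 0}, {"x": 0, "y": -0.0315, "z": 0, "ax": 0, "ay": 0, "az": 0}, {"x": 0, "y": -0.037, "z": 0, "ax": 0, "ay": 0, "az": 0}, {"x": 0, "y": -0.043, "z": 0, "ax": 0, "ay": 0, "az": 0}]}}

```text
time_s: 21.0
ee_pos: [0.4429, 0.0364, 0.017]
tool_rot: [0.084, 1.396, 3.061]
contact_force: [-6.8, -24.6, 0.4]
gripper_width: 0.266
```

Emit:
{"name": "play_rows", "arguments": {"targets": [{"x": 0, "y": 0.015, "z": 0, "ax": 0, "ay": 0, "az": 0}, {"x": 0, "y": 0.03, "z": 0, "ax": 0, "ay": 0, "az": 0}, {"x": 0, "y": 0.043, "z": 0, "ax": 0, "ay": 0, "az": 0}, {"x": 0, "y": 0.043, "z": 0, "ax": 0, "ay": 0, "az": 0}]}}

```text
time_s: 21.5
ee_pos: [0.4384, 0.002, 0.0165]
tool_rot: [-0.002, 1.395, 2.981]
contact_force: [0.6, -0.4, -3.3]
gripper_width: 0.267
```

```bash
python3 -c "
from h import *
wlook();s=arm.state();print(s['ee_pos'],s['gripper_width']);go((.465,-.078,.0165),-98.9,10)"
```

```text
quad [([157, 120], np.float64(50.8), np.float64(17.8)), ([151, 220], np.float64(67.9), np.float64(-37.6)), ([175, 194], np.float64(51.0), np.float64(-21.5))] face fwd 16.8
[0.43840802 0.00314816 0.01643954] 0.2621819710837598
t 21.55 shift mm [ -7.   76.  -38.3] turn [-0.1  0.1  0.1] F [-0.3  0.4 -2.5]
```

Emit:
{"name": "play_rows", "arguments": {"targets": [{"x": 0, "y": -0.01, "z": 0, "ax": 0, "ay": 0, "az": 0}, {"x": 0, "y": -0.02, "z": 0, "ax": 0, "ay": 0, "az": 0}, {"x": 0, "y": -0.026, "z": 0, "ax": 0, "ay": 0, "az": 0}, {"x": 0, "y": -0.0315, "z": 0, "ax": 0, "ay": 0, "az": 0}, {"x": 0, "y": -0.037, "z": 0, "ax": 0, "ay": 0, "az": 0}, {"x": 0, "y": -0.043, "z": 0, "ax": 0, "ay": 0, "az": 0}]}}

```text
time_s: 22.3
ee_pos: [0.443, 0.0366, 0.0169]
tool_rot: [0.082, 1.396, 3.059]
contact_force: [-6.4, -24.1, 0.5]
gripper_width: 0.265
```

Emit:
{"name": "play_rows", "arguments": {"targets": [{"x": 0, "y": 0.015, "z": 0, "ax": 0, "ay": 0, "az": 0}, {"x": 0, "y": 0.03, "z": 0, "ax": 0, "ay": 0, "az": 0}, {"x": 0, "y": 0.043, "z": 0, "ax": 0, "ay": 0, "az": 0}, {"x": 0, "y": 0.043, "z": 0, "ax": 0, "ay": 0, "az": 0}]}}

```text
time_s: 22.8
ee_pos: [0.4384, 0.002, 0.0165]
tool_rot: [-0.002, 1.395, 2.981]
contact_force: [0.2, 0.2, -2.3]
gripper_width: 0.267
```

```bash
python3 -c "
from h import *
wlook();s=arm.state();print(s['ee_pos'],s['gripper_width']);go((.455,-.075,.0165),-98.9,10);go((.455,-.075,.0115),-98.9,10)"
```

```text
quad [([157, 120], np.float64(50.8), np.float64(17.8)), ([151, 220], np.float64(67.9), np.float64(-37.6)), ([175, 194], np.float64(51.0), np.float64(-21.5))] face fwd 16.8
[0.43841948 0.00314005 0.0164373 ] 0.2655974643013737
t 22.85 shift mm [ -5.2  74.6 -28.1] turn [-0.1  0.1  0.1] F [-0.  -1.1 -2.2]
t 22.85 shift mm [ -0.2  74.6 -29. ] turn [-0.1  0.1  0.1] F [-0.  -1.1 -2.2]
```

The same pixels as before: a 24 N tap no longer moves the wedge. Carry the mallet back and lay it down.

Emit:
{"name": "play_rows", "arguments": {"targets": [{"x": -0.002, "y": 0.015, "z": -0.006, "ax": 0, "ay": 0, "az": 0}, {"x": -0.004, "y": 0.035, "z": -0.013, "ax": 0, "ay": 0, "az": 0}, {"x": -0.005, "y": 0.055, "z": -0.021, "ax": 0, "ay": 0, "az": 0}, {"x": -0.005, "y": 0.07, "z": -0.026, "ax": 0, "ay": 0, "az": 0}, {"x": -0.005, "y": 0.075, "z": -0.028, "ax": 0, "ay": 0, "az": 0}, {"x": -0.002, "y": 0.075, "z": -0.029, "ax": 0, "ay": 0, "az": 0}, {"x": 0, "y": 0.075, "z": -0.029, "ax": 0, "ay": 0, "az": 0}, {"x": 0.0003, "y": 0.075, "z": -0.029, "ax": 0, "ay": 0, "az": 0}, {"x": 0.0003, "y": 0.075, "z": -0.029, "ax": 0, "ay": 0, "az": 0}]}}

```text
time_s: 23.98
ee_pos: [0.4549, -0.0744, 0.0116]
tool_rot: [-0.009, 1.395, 2.978]
contact_force: [0.7, 1.6, 6.1]
gripper_width: 0.263
```

Emit:
{"name": "play_rows", "arguments": {"targets": [{"x": 0, "y": 0, "z": 0, "ax": 0, "ay": 0, "az": 0}, {"x": 0, "y": 0, "z": 0, "ax": 0, "ay": 0, "az": 0}, {"x": 0, "y": 0, "z": 0, "ax": 0, "ay": 0, "az": 0}, {"x": 0, "y": 0, "z": 0, "ax": 0, "ay": 0, "az": 0}], "hand": 0.7}}

```text
time_s: 24.48
ee_pos: [0.4548, -0.0752, 0.0109]
tool_rot: [-0.003, 1.395, 2.982]
contact_force: [-0.2, -0.3, 0.5]
gripper_width: 0.698
```

Emit:
{"name": "play_rows", "arguments": {"targets": [{"x": -0.015, "y": 0, "z": 0, "ax": 0, "ay": 0, "az": 0}, {"x": -0.05, "y": 0, "z": 0, "ax": 0, "ay": 0, "az": 0}, {"x": -0.1, "y": 0, "z": 0, "ax": 0, "ay": 0, "az": 0}, {"x": -0.14, "y": 0, "z": 0, "ax": 0, "ay": 0, "az": 0}, {"x": -0.15, "y": 0, "z": 0, "ax": 0, "ay": 0, "az": 0}, {"x": -0.15, "y": 0, "z": 0, "ax": 0, "ay": 0, "az": 0}, {"x": -0.15, "y": 0, "z": 0, "ax": 0, "ay": 0, "az": 0}]}}

```text
time_s: 25.35
ee_pos: [0.4797, -0.0789, 0.1577]
tool_rot: [-0.005, 1.392, 2.98]
contact_force: [0.0, -0.1, -0.4]
gripper_width: 0.698
```

```bash
python3 -c "
from h import *
s=arm.state();print(s['time_s'],s['ee_pos'],s['gripper_width'],s['contact_force'].round(1))
a,_=snap('side');c,_=snap('wrist')
cv2.imwrite('pics/end.png',np.vstack([cv2.resize(c,(480,300)),cv2.resize(a[110:370,140:556],(480,300))])[:,:,::-1])"
```

```text
25.35 [ 0.47968863 -0.07893357  0.15773761] 0.6979295347137223 [ 0.  -0.1 -0.4]
```

View pics/end.png

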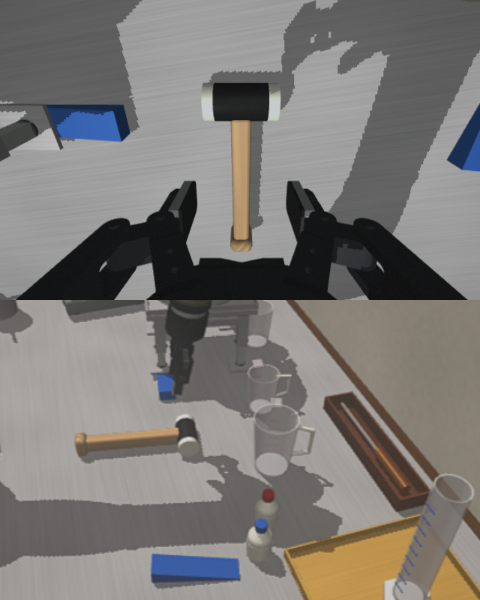

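The picture shows the mallet flat and free on the table (head at (241,102) in the wrist half), well clear of the wedge, which is under the foot (butt at (125,122)). Nothing else looks disturbed, and the gripper is open and clear.

```bash
python3 -c "
from h import *
print(arm.job_done(),arm.state()['time_s'])"
```

```text
the job is handed in; nothing more can be done
the job is handed in; nothing more can be done
```

The wedge is driven in and tight, and I've handed the job in at about 25 s; no verdict was reported.

**What I did:** I gripped the mallet, then laid it down twice to regrip it, because the arm could not reach close enough to its base. The final grip was nearer the head with the gripper tilted 10°. I then drove the wedge with separate taps, drawing the mallet back each time: three sliding taps, a light one where it began to bind, then firmer ones measuring about 11, 15, 25 and 24 N at the wrist.

**Last checks:**
- **Wedge tight:** the last 24 N tap left it on the same pixels as before. It advanced about 50 mm in all, and the thin end is roughly 66 mm past the foot edge, straight to within a degree and about 2 mm left of its starting line.
- **Mallet:** it lies flat and released, and its face is about 125 mm from the butt.
- **Gripper and surroundings:** the gripper is open and clear, and in the last picture nothing else looks moved.

**Not verified:**
- **Forces:** the wedge-to-foot force can't be read directly, and wrist readings come only at the end of each move, so brief peaks may have been higher than the values above.
- **Side force:** the taps against the jammed wedge also showed 3–7 N sideways at the wrist, but the wedge did not turn visibly.
- **Gap estimate:** my early estimate of the gap (15 ± 3 mm) put the tight point 55–95 mm in, which agrees with the result.

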